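Set the craft cutter's pressure wheel and press load

TASK

Get the craft cutter ready to take the card that lies on its mat: with a fingertip, roll the wide knurled pressure wheel on top of the machine until its white bar clicks in and rests between the two white index ticks, then press the large load button right down and let it come back up. Leave the narrow speed wheel, the small unload button and all the things lying about as they are; nothing is to be picked up.

Things in the scene. Friction and masses are not known exactly. Their poses are not given: they have to be found in the camera images.
- cutter: White craft cutting machine, fixed: 460 mm wide (y), 180 deep (x), flat deck 125 mm up; flap and mat stick out 150 mm more at its front, 27 mm up. Origin: centre of its underside; z up, x from front (robot's side) to back. On the deck (x, y in mm): narrow speed wheel (0, 165), wide pressure wheel (0, 75), large load button (-15, -60), small unload button (-15, -130), all at most 18 mm tall.
- pressure_crown (a point): Top of the wide pressure wheel, 143 mm above the table; fixed to the machine, with its axes (does not turn). Wheel: black, knurled, 64 mm in diameter, 28 wide, on a level axle along y 32 mm below this point, between two fixed arched cheeks (6 mm thick, 3.5 mm lower than its rim), so it is only rolled from above: press on the crown with 5 to 15 N and drag along the machine's x.
- pressure_wheel (a joint): Angle of the wide wheel, rad; grows as the crown moves to the machine's +x (away from the robot). 0: the white bar across its rim is at the crown, between the white ticks on the cheeks. Detents every 0.419 rad (13.4 mm of rim) either side of 0, stops at +-1.38. Leaving a detent takes about 2.5 N along the rim; past half way it snaps into the next. Starts one or two clicks on the positive side.
- speed_crown (a point): Topmost point of the narrow speed wheel (64 mm in diameter, 12 mm wide, same make), 143 mm above the table, fixed to the machine. To be left alone.
- speed_wheel (a joint): Angle of the narrow speed wheel in rad, 0 at the start with its white bar between its ticks; must stay at 0.
- load_button_top (a point): Centre of the top of the large load button: round, black, 28 mm in diameter, its top 139 mm above the table when up, in a grey collar 44 mm in diameter whose top is 10 mm lower. It moves down with the button.
- load_button (a joint): Travel of the load button in m: 0 up, 0.006 right down. Sprung: 1.5 N starts it and 5 N takes it right down; it comes back up when let go.
- unload_button_top (a point): Centre of the top of the small unload button: black, 16 mm in diameter, its top 139 mm above the table, 70 mm to the -y side of the load button. To be left alone.
- unload_button (a joint): Travel of the unload button in m, 0 up, 0.006 down. To be left at 0.
- tape_roll: Roll of tape lying flat on the machine's deck, 50 mm outside, 38 mm inside, 15 mm high. Origin at the centre of its underside. Not to be disturbed.
- eraser: White eraser, 42 x 18 x 12 mm, lying on the machine's deck. Origin at the centre of its underside. Not to be disturbed.
- glue_stick: Glue stick standing on the table, 29 mm in diameter, 90 mm tall. Origin at the centre of its foot. Not to be disturbed.
- scissors: Black-handled scissors lying flat on the table, 185 mm long along x, 86 mm across the handles. Origin near the pivot, on the table. Not to be disturbed.
- bead_tube: Amber tube of beads standing on the table, 47 mm in diameter, 138 mm tall. Origin at the centre of its foot. Not to be disturbed.
- stamp_box: Small cardboard box on the table, 60 x 40 x 32 mm. Origin at the centre of its underside. Not to be disturbed.
- lens: Black camera lens standing on the table, 76 mm in diameter, 92 mm tall. Origin at the centre of its foot. Not to be disturbed.
- marker: Marker pen lying on the table, 130 mm long along x, 17 mm thick. Origin under its middle. Not to be disturbed.

How it is judged:
By the outcome, as a careful person would: the job done as asked, in the order asked, and still so for the second after the job is handed in, with the robot touching nothing.
It also fails if it takes over 40 s, if anything falls off the work surface, if the arm or the gripper's body presses on something with over 40 N, if the wrist force passes 120 N, or if a joint passes its speed limit or range.

ROBOT

A 6-joint arm with a two-finger parallel gripper is mounted at the origin on the work surface. World frame = base frame: x ahead of the robot, y to its left, z up, the work surface at z = 0. Lengths are in m, angles in rad, forces in N, time in s.
With the tool pointing down it reaches from about 0.375 to 0.975 m from the base axis. Payload 3.8 kg.
Tool frame: the origin (TCP) lies where the fingers leave the gripper's body, on its centre line; the fingertips stand 73 mm ahead of it and the grasp point (between the pads) lies 54 mm ahead of it; z points along the fingers, y is the line along which they close (so a half turn about z gives the same grasp; the last joint's range is limited). The gripper opens to 85 mm and grips with 20 to 120 N. Pads are 22 mm wide; open, the fingers measure 114 mm over their backs; the gripper's body (76 mm by 85 mm) begins 54 mm behind the grasp point. The pads swing forward as they close: fully open they stand 13 mm farther back than shut.
Start: joints at [1.234, 0.264, 1.604, -0, 1.274, -0.037], TCP at [0.199, 0.645, 0.304] pointing down, gripper open.
Joint ranges: [-2.63, 2.63], [-0.94, 2.18], [0.31, 2.57], [-1.31, 4.45], [0, 2.66], [-2.55, 2.55]. Speed limits (rad/s): [2.57, 2.57, 3.14, 3.14, 3.14, 3.14].

INTERFACE

Orientations are given as a rotation vector (axis times angle).
In Python, from workcell import read_state, viewer, bot gives the robot as it stands.
- The arm moves only by the tool jog_arm, never from a script. Its argument "increments" is a list that holds one entry, the list of rows, each a list of 7 numbers: the shift along the tool's x, y, z in units of 30 mm (1.0 is 30 mm), then the turn, a rotation vector about the tool's x, y, z in units of 6 degrees (1.0 is 6 degrees), then the opening, from -1 (shut) to 1 (fully open). A call has exactly 5 rows; each row shifts and turns the commanded pose from where the row before left it, along the tool's axes as they then stand; what a row does not reach is not made up. A row lasts 1/12 s, in which the tool goes at most 41.7 mm and 7.16 degrees, less where a joint would pass 70% of its speed; a pose out of reach is approached as far as the arm can. A call is refused whole if a number of a shift passes 1 or a number of a turn 1, either way. A call with a gripper value outside its range is refused whole. The fingers move at their own pace and stop on an object; "force" is the grip in N (left out, the last holds). Time passes only in rows, so rows that do not move let the fingers close, or fill a call up. It gives the time, the measured TCP pose, the force, the opening and the grip force at its end, in the units of the state.
- read_state(): the state, without advancing time (a new reading comes with each control period).
- viewer.read_camera(name): name is "scene" or "top" or "wrist"; returns (picture, depth): 384x512x3 uint8, blue, green, red; 384x512 float32, m along the optical axis (not along the pixel's ray), 0 where there is no reading.
- viewer.camera_params(name): a dict with "fx", "fy", "cx", "cy" (pixels), "R" (3x3) and "t" (3): a world point X has camera coordinates R X + t; the wrist camera has in their place "hand_eye" (4x4, takes a point from camera to tool coordinates, whose origin is the TCP and whose axes are the flange's). Camera axes: x right, y down, z forward; pixel columns grow to the right and rows downward; lengths in m; the calibration is good to about 2 mm. A picture is of the moment at which its call begins: read the wrist's pose just before it. camera_params takes no time and is no camera call.
- bot.finish_job(): hands the job in; it is judged then, once.
The state is a dict: "time": time; "q": joint angles; "joint_vel": joint speeds; "joint_torque": joint torques, N m; "tool_pos": TCP position; "tcp_rot": TCP orientation; "wrist_force": force on the tool from outside, world axes, zero at the start; "torque": the same for the moment, N m; "width": opening from 0.0 (shut) to 1.0 (fully open); "grip_force": force on a finger pad.
Only numpy, scipy, OpenCV 4.12 (cv2) and the standard library are available. Lean on these libraries where they do the work, as an engineer would, in place of code of your own. Each camera call takes 0.05 s, during which the arm holds its last target. There are 200 camera calls.

## Working session

There is one attempt and no reset: what is moved stays moved. The work goes in short steps, Python scripts to look and compute and a tool call to move; the robot and the scene stay as the last step left them, time stands still between calls to the robot, and variables do not carry over. Pictures are saved under pics/ and viewed, at most 10 in all, crops included, and the job is handed in when it is done.

Besides the shell and the picture viewer there is one more tool, called after "Call:" by a JSON object that holds its "op" and its "data". jog_arm: Moves the arm, as the interface text tells. Its arguments: {"type":"object","properties":{"increments":{"type":"array","items":{"type":"array","items":{"type":"array","items":{"type":"number"}}}},"force":{"type":"number"}},"required":["increments"]}

```bash
mkdir -p pics; ls; python3 - <<'E'
from workcell import read_state, viewer, bot
import cv2,numpy as np
s=read_state();print(s)
for n in("top","scene"):
    p,d=viewer.read_camera(n);cv2.imwrite(f"pics/{n}0.png",p);np.save(f"pics/{n}0.npy",d)
    print(n,viewer.camera_params(n))
print(viewer.camera_params("wrist"))
E
```

```text
pics
{'time': 0.0, 'q': array([ 1.23410376e+00,  2.64802652e-01,  1.60537726e+00, -2.60111396e-05,
        1.27369172e+00, -3.69094797e-02]), 'joint_vel': array([ 0.00193912, -0.0007399 , -0.00115103,  0.00139929, -0.00144311,
       -0.00067408]), 'joint_torque': array([-1.28837371e-03, -5.15119600e+01, -3.67314398e+01, -4.69263796e-04,
        1.31767098e-02, -3.57727254e-05]), 'tool_pos': array([0.19916366, 0.64435662, 0.30252672]), 'tcp_rot': array([-0.46906512, -3.10597235,  0.00352434]), 'wrist_force': array([-0.00592877,  0.23513017,  0.0695295 ]), 'torque': array([ 0.00540144,  0.02604825, -0.00693217]), 'grip_force': 0.0, 'width': 1.000055290517021}
top {'fx': 381.6295217603805, 'fy': 381.6295217603805, 'cx': 253.14382220467292, 'cy': 195.18240140227655, 'R': array([[ 0.01140501, -0.99947908,  0.03019083],
       [-0.99537661, -0.0142275 , -0.09498941],
       [ 0.09536947, -0.02896789, -0.99502036]]), 't': array([-0.03229158,  0.47780645,  1.17270969])}
scene {'fx': 449.4907462235548, 'fy': 449.4907462235548, 'cx': 255.87727198486112, 'cy': 192.2373423858879, 'R': array([[-0.60338318,  0.79737936, -0.01071881],
       [ 0.68320926,  0.50996404, -0.52264881],
       [-0.41128316, -0.32268069, -0.85248069]]), 't': array([ 0.28302335, -0.2449268 ,  1.52465279])}
{'fx': 305.7875133014244, 'fy': 305.7875133014244, 'cx': 256.07044074594904, 'cy': 190.41578172156926, 'hand_eye': array([[ 3.89732515e-04, -9.58231807e-01, -2.85992398e-01,
         7.38653665e-02],
       [ 9.99999903e-01,  4.32322949e-04, -8.57824343e-05,
        -1.55155891e-04],
       [ 2.05840534e-04, -2.85992337e-01,  9.58231883e-01,
        -6.88553454e-02],
       [ 0.00000000e+00,  0.00000000e+00,  0.00000000e+00,
         1.00000000e+00]])}
```

View pics/top0.png

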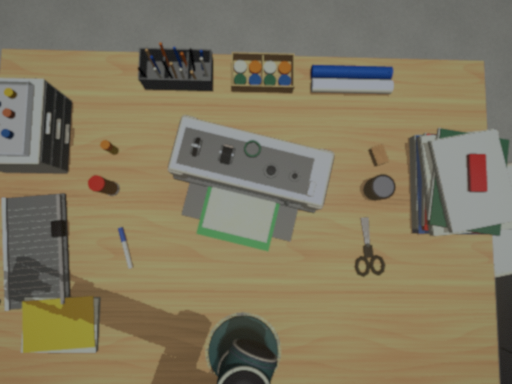

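View pics/scene0.png

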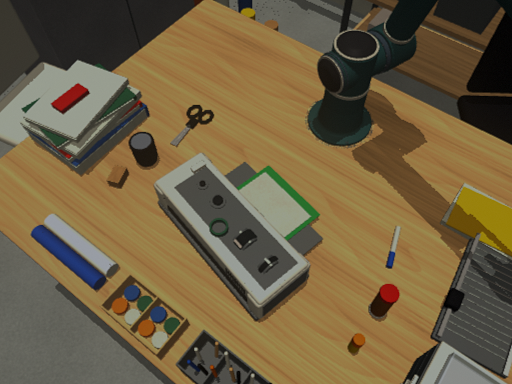

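Top view: speed wheel ≈(196,147), pressure wheel ≈(227,154), tape roll ≈(252,149), load button ≈(271,170), unload ≈(295,176). The cutter is yawed a little and the tape sits right beside the pressure wheel. I'll get positions and zoom in.

```bash
cat > h.py <<'E'
from workcell import read_state, viewer, bot
import cv2,numpy as np
from scipy.spatial.transform import Rotation as Ro
def ray(cam,u,v,z,s=None):
    c=viewer.camera_params(cam); d=np.array([(u-c['cx'])/c['fx'],(v-c['cy'])/c['fy'],1])
    if cam=="wrist":
        T=np.eye(4);T[:3,:3]=Ro.from_rotvec(s['tcp_rot']).as_matrix();T[:3,3]=s['tool_pos']
        T=T@c['hand_eye'];o=T[:3,3];d=T[:3,:3]@d
    else:
        o=-c['R'].T@c['t'];d=c['R'].T@d
    return o+d*(z-o[2])/d[2]
E
python3 - <<'E'
from h import *
for n,u,v,z in [("speed",196,147,.14),("press",227,154,.14),("load",271,170,.139),("unl",295,176,.139),("tape",252,149,.14)]: print(n,ray("top",u,v,z).round(4))
for n,u,v,z in [("press",245,238,.14),("load",218,200,.139),("unl",202,183,.139),("speed",267,263,.14),("tape",219,227,.14)]: print(n,ray("scene",u,v,z).round(4))
p=cv2.imread("pics/top0.png")[110:215,160:340];cv2.imwrite("pics/topc.png",cv2.resize(p,None,fx=4.4,fy=4.4,interpolation=2))
print(Ro.from_rotvec(read_state()['tcp_rot']).as_matrix().round(3))
E
```

```text
speed [0.6025 0.1416 0.14  ]
press [0.5838 0.0531 0.14  ]
load [ 0.5399 -0.0729  0.139 ]
unl [ 0.5237 -0.1416  0.139 ]
tape [ 0.5996 -0.018   0.14  ]
press [0.5913 0.0597 0.14  ]
load [ 0.5456 -0.0674  0.139 ]
unl [ 0.5301 -0.1372  0.139 ]
speed [0.6125 0.1448 0.14  ]
tape [ 0.6068 -0.0132  0.14  ]
[[-0.955  0.295 -0.001]
 [ 0.295  0.955 -0.002]
 [ 0.    -0.002 -1.   ]]
```

View pics/topc.png

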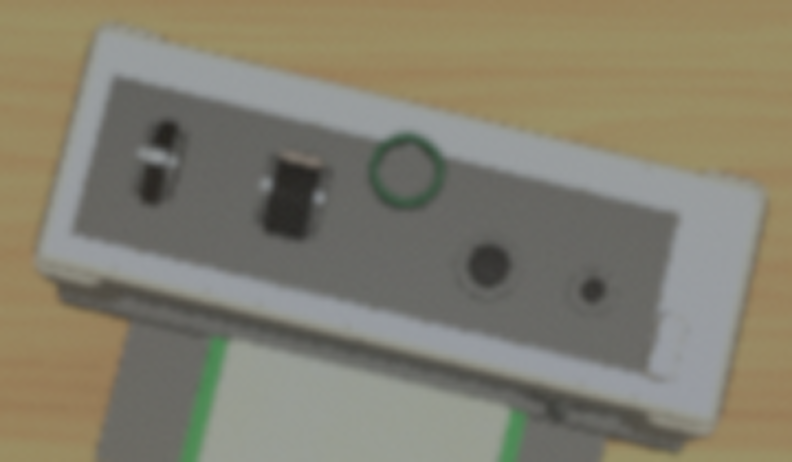

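The ticks (crop (264,184), (319,198)) put the crown at full-res (226.3,153.4). The bar at (300,157) is about 22 mm beyond it, so the wheel is two clicks positive. The machine yaw is about −12.6°. Moving over the wheel now, gripper shut.

Call:
{"op": "jog_arm", "data": {"increments": [[[-1,-0.83,0,0,0,0,-1],[-1,-0.83,0,0,0,0,-1],[-1,-0.83,0,0,0,0,-1],[-1,-0.83,0,0,0,0,-1],[-1,-0.83,0,0,0,0,-1]]]}}

```text
time: 0.52
tool_pos: [0.3062, 0.4799, 0.3032]
tcp_rot: [-0.468, -3.106, 0.002]
wrist_force: [-0.4, 0.5, -0.6]
width: 0.3
grip_force: 0.0
```

Call:
{"op": "jog_arm", "data": {"increments": [[[-1,-0.83,0,0,0,0,-1],[-1,-0.83,0,0,0,0,-1],[-1,-0.83,0,0,0,0,-1],[-1,-0.83,0,0,0,0,-1],[-1,-0.83,0,0,0,0,-1]]]}}

```text
time: 0.93
tool_pos: [0.4128, 0.3165, 0.3035]
tcp_rot: [-0.469, -3.106, 0.001]
wrist_force: [0.7, 0.7, 0.0]
width: -0.0
grip_force: 0.0
```

Call:
{"op": "jog_arm", "data": {"increments": [[[-1,-0.83,0,0,0,0,-1],[-1,-0.83,0,0,0,0,-1],[-1,-0.83,0,0,0,0,-1],[-1,-0.83,0,0,0,0,-1],[-1,-0.83,0,0,0,-0.77,-1]]]}}

```text
time: 1.35
tool_pos: [0.5194, 0.1532, 0.3035]
tcp_rot: [-0.343, -3.122, 0.0]
wrist_force: [1.3, 0.4, 0.3]
width: -0.001
grip_force: 0.0
```

Call:
{"op": "jog_arm", "data": {"increments": [[[-0.95,-0.9,0,0,0,0,-1],[-0.95,-0.9,0,0,0,0,-1],[-0.95,-0.9,0,0,0,0,-1],[0,0,0,0,0,0,-1],[0,0,0,0,0,0,-1]]]}}

```text
time: 1.77
tool_pos: [0.5853, 0.0556, 0.3031]
tcp_rot: [-0.349, -3.121, 0.0]
wrist_force: [-0.1, -0.4, -0.7]
width: 0.004
grip_force: 0.0
```

```bash
python3 - <<'E'
from h import *
s=read_state();p,d=viewer.read_camera("wrist");np.savez("pics/w1.npz",s['tool_pos'],s['tcp_rot'],d)
print(s['tool_pos'],s['tcp_rot'],s['wrist_force'])
cv2.imwrite("pics/w1.png",cv2.resize(p,(800,600),interpolation=2))
E
```

```text
[0.58532371 0.0555718  0.30306618] [-3.49459070e-01 -3.12066631e+00  2.12756118e-04] [-0.06193955 -0.40165889 -0.74005857]
```

View pics/w1.png

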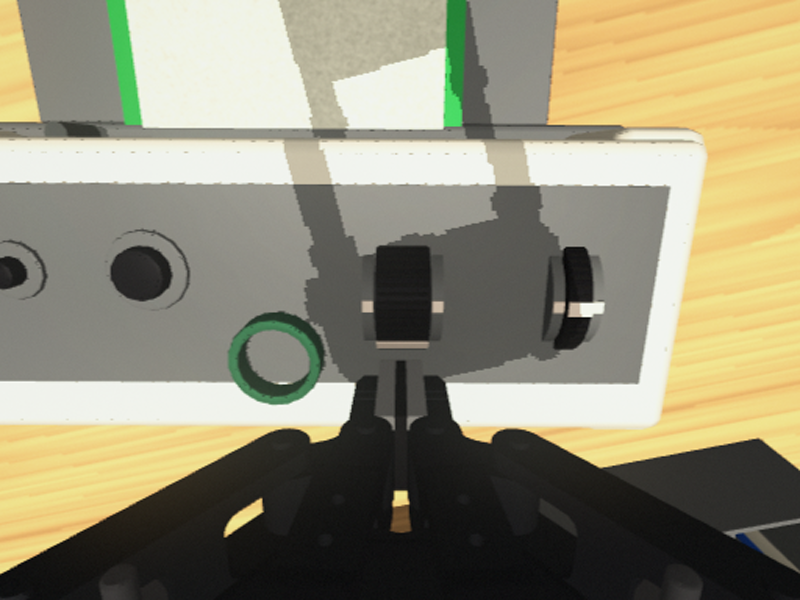

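Wrist view (800×600): ticks at (367,307) and (438,307), load button centre ≈(141,273), bar at (402,345) on the far side; finger axis lines up with the wheel.

```bash
python3 - <<'E'
from h import *
z=np.load("pics/w1.npz");s=dict(tool_pos=z['arr_0'],tcp_rot=z['arr_1']);k=1.5625
R=Ro.from_rotvec(s['tcp_rot']).as_matrix()
for n,u,v,zz in [("press",402.5,307,.1395),("load",141,273,.139),("unl",10,272,.139),("speed",578,309,.1395)]:
    X=ray("wrist",(u+.5)/k-.5,(v+.5)/k-.5,zz,s);print(n,X.round(4),"tool mm",((X-s['tool_pos'])@R*1000).round(1))
print(R.round(3))
E
```

```text
press [0.5857 0.0564 0.1395] tool mm [ -0.4   1.  163.6]
load [ 0.5395 -0.0675  0.139 ] tool mm [  17.3 -130.1  164.1]
unl [ 0.5245 -0.1313  0.139 ] tool mm [  17.7 -195.7  164.1]
speed [0.6065 0.1437 0.1395] tool mm [ -1.4  90.7 163.5]
[[-0.975  0.221 -0.001]
 [ 0.221  0.975  0.   ]
 [ 0.001 -0.    -1.   ]]
```

Call:
{"op": "jog_arm", "data": {"increments": [[[-0.27,0.03,0.9,0,0,0,-1],[0,0,0.9,0,0,0,-1],[0,0,0.5,0,0,0,-1],[0,0,0.33,0,0,0,-1],[0,0,0,0,0,0,-1]]]}}

```text
time: 2.23
tool_pos: [0.5905, 0.0579, 0.2219]
tcp_rot: [-0.34, -3.117, 0.001]
wrist_force: [-0.4, -0.3, -0.9]
width: 0.001
grip_force: 0.0
```

Call:
{"op": "jog_arm", "data": {"increments": [[[0,0,0.04,0,0,0,-1],[0,0,0.03,0,0,0,-1],[0,0,0,0,0,0,-1],[0,0,0,0,0,0,-1],[0,0,0,0,0,0,-1]]]}}

```text
time: 2.65
tool_pos: [0.5935, 0.0567, 0.2241]
tcp_rot: [0.343, 3.121, 0.001]
wrist_force: [0.5, 0.3, -0.1]
width: -0.002
grip_force: 0.0
```

Call:
{"op": "jog_arm", "data": {"increments": [[[0,0,0.07,0,0,0,-1],[0,0,0,0,0,0,-1],[0,0,0.05,0,0,0,-1],[0,0,0,0,0,0,-1],[0,0,0,0,0,0,-1]]]}}

```text
time: 3.07
tool_pos: [0.5928, 0.0566, 0.219]
tcp_rot: [-0.344, -3.122, 0.0]
wrist_force: [0.5, -0.2, -0.7]
width: 0.003
grip_force: 0.0
```

Call:
{"op": "jog_arm", "data": {"increments": [[[0,0,0.04,0,0,0,-1],[0,0,0,0,0,0,-1],[0,0,0,0,0,0,-1],[0,0,0,0,0,0,-1],[0,0,0,0,0,0,-1]]]}}

```text
time: 3.48
tool_pos: [0.5929, 0.0566, 0.2181]
tcp_rot: [-0.344, -3.123, 0.0]
wrist_force: [-0.2, -0.9, 0.2]
width: -0.0
grip_force: 0.0
```

Call:
{"op": "jog_arm", "data": {"increments": [[[0,0,0.04,0,0,0,-1],[0,0,0,0,0,0,-1],[0,0,0,0,0,0,-1],[0,0,0,0,0,0,-1],[0,0,0,0,0,0,-1]]]}}

```text
time: 3.9
tool_pos: [0.5929, 0.0566, 0.2169]
tcp_rot: [0.343, 3.123, -0.0]
wrist_force: [0.6, 0.4, -0.2]
width: 0.003
grip_force: 0.0
```

Call:
{"op": "jog_arm", "data": {"increments": [[[0,0,0.03,0,0,0,-1],[0,0,0,0,0,0,-1],[0,0,0,0,0,0,-1],[0,0,0,0,0,0,-1],[0,0,0,0,0,0,-1]]]}}

```text
time: 4.32
tool_pos: [0.5929, 0.0566, 0.216]
tcp_rot: [0.344, 3.123, -0.0]
wrist_force: [-0.4, 0.1, -0.6]
width: -0.004
grip_force: 0.0
```

Call:
{"op": "jog_arm", "data": {"increments": [[[0,0,0.03,0,0,0,-1],[0,0,0,0,0,0,-1],[0,0,0,0,0,0,-1],[0,0,0,0,0,0,-1],[0,0,0,0,0,0,-1]]]}}

```text
time: 4.73
tool_pos: [0.5932, 0.0566, 0.2156]
tcp_rot: [0.344, 3.122, 0.0]
wrist_force: [-1.0, -0.1, 4.6]
width: 0.001
grip_force: 2.1
```

Call:
{"op": "jog_arm", "data": {"increments": [[[0,0,0.03,0,0,0,-1],[0,0,0,0,0,0,-1],[0,0,0,0,0,0,-1],[0,0,0,0,0,0,-1],[0,0,0,0,0,0,-1]]]}}

```text
time: 5.15
tool_pos: [0.5935, 0.0566, 0.2155]
tcp_rot: [0.343, 3.121, 0.0]
wrist_force: [-1.8, -0.3, 7.8]
width: -0.004
grip_force: 3.8
```

Call:
{"op": "jog_arm", "data": {"increments": [[[0,0,0.02,0,0,0,-1],[0.08,0,0,0,0,0,-1],[0.08,0,0,0,0,0,-1],[0.08,0,0,0,0,0,-1],[0,0,0,0,0,0,-1]]]}}

```text
time: 5.57
tool_pos: [0.5871, 0.058, 0.2155]
tcp_rot: [0.343, 3.119, 0.0]
wrist_force: [-0.0, -1.5, 8.1]
width: 0.001
grip_force: 3.9
```

Call:
{"op": "jog_arm", "data": {"increments": [[[0.07,0,0,0,0,0,-1],[0.07,0,0,0,0,0,-1],[0.07,0,0,0,0,0,-1],[0,0,0,0,0,0,-1],[0,0,0,0,0,0,-1]]]}}

```text
time: 5.98
tool_pos: [0.5804, 0.0596, 0.2154]
tcp_rot: [0.343, 3.121, 0.0]
wrist_force: [-2.6, -0.4, 9.7]
width: -0.001
grip_force: 4.9
```

Call:
{"op": "jog_arm", "data": {"increments": [[[0,0,-0.5,0,0,0,-1],[-0.45,0,-0.5,0,0,0,-1],[0,0,0,0,0,0,-1],[0,0,0,0,0,0,-1],[0,0,0,0,0,0,-1]]]}}

```text
time: 6.4
tool_pos: [0.5921, 0.0566, 0.2424]
tcp_rot: [-0.344, -3.121, 0.0]
wrist_force: [-0.8, 0.3, -1.1]
width: 0.003
grip_force: 0.0
```

```bash
python3 - <<'E'
from h import *
s=read_state();p,d=viewer.read_camera("wrist")
print(s['tool_pos'],s['tcp_rot'],s['wrist_force'])
cv2.imwrite("pics/w2.png",cv2.resize(p,(800,600),interpolation=2))
E
```

```text
[0.59213977 0.05664825 0.2423944 ] [-3.43624274e-01 -3.12094114e+00  2.45425642e-04] [-0.755566    0.2622569  -1.07085372]
```

View pics/w2.png

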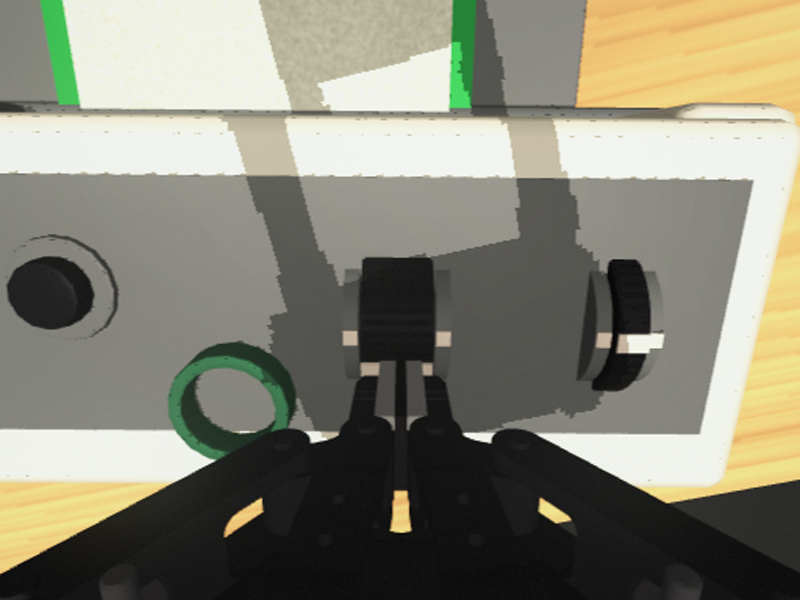

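The bar (362–433, 369) is now one click (≈12 mm) behind the ticks (row 338). Second stroke, same as the first.

Call:
{"op": "jog_arm", "data": {"increments": [[[0,0,0.5,0,0,0,-1],[0,0,0.3,0,0,0,-1],[0,0,0.1,0,0,0,-1],[0,0,0.07,0,0,0,-1],[0,0,0,0,0,0,-1]]]}}

```text
time: 6.87
tool_pos: [0.5931, 0.0563, 0.2155]
tcp_rot: [0.343, 3.122, -0.001]
wrist_force: [-1.2, -1.6, 8.5]
width: -0.003
grip_force: 4.5
```

Call:
{"op": "jog_arm", "data": {"increments": [[[0,0,0.03,0,0,0,-1],[0,0,0,0,0,0,-1],[0.08,0,0,0,0,0,-1],[0.08,0,0,0,0,0,-1],[0.08,0,0,0,0,0,-1]]]}}

```text
time: 7.28
tool_pos: [0.5874, 0.0576, 0.2155]
tcp_rot: [0.343, 3.118, -0.001]
wrist_force: [1.2, -2.8, 8.7]
width: -0.0
grip_force: 4.4
```

Call:
{"op": "jog_arm", "data": {"increments": [[[0.07,0,0,0,0,0,-1],[0.07,0,0,0,0,0,-1],[0.06,0,0,0,0,0,-1],[0,0,0,0,0,0,-1],[0,0,0,0,0,0,-1]]]}}

```text
time: 7.7
tool_pos: [0.5804, 0.0592, 0.2154]
tcp_rot: [0.343, 3.121, -0.001]
wrist_force: [-2.2, -0.8, 11.3]
width: -0.004
grip_force: 5.7
```

Call:
{"op": "jog_arm", "data": {"increments": [[[0,0,-0.5,0,0,0,-1],[0,0,-0.8,0,0,0,-1],[-0.7,0,0,0,0,0,-1],[0,0,0,0,0,0,-1],[0,0,0,0,0,0,-1]]]}}

```text
time: 8.12
tool_pos: [0.6004, 0.0548, 0.2518]
tcp_rot: [-0.344, -3.121, 0.0]
wrist_force: [-0.1, 0.0, -0.5]
width: 0.002
grip_force: 0.0
```

```bash
python3 - <<'E'
from h import *
s=read_state();p,d=viewer.read_camera("wrist");np.savez("pics/w3.npz",s['tool_pos'],s['tcp_rot'],d)
print(s['tool_pos'],s['tcp_rot'],s['wrist_force'])
cv2.imwrite("pics/w3.png",cv2.resize(p,(800,600),interpolation=2))
E
```

```text
[0.60040477 0.05480524 0.25182644] [-3.43935698e-01 -3.12141995e+00  3.10536371e-04] [-0.13845511  0.0447702  -0.47716393]
```

View pics/w3.png

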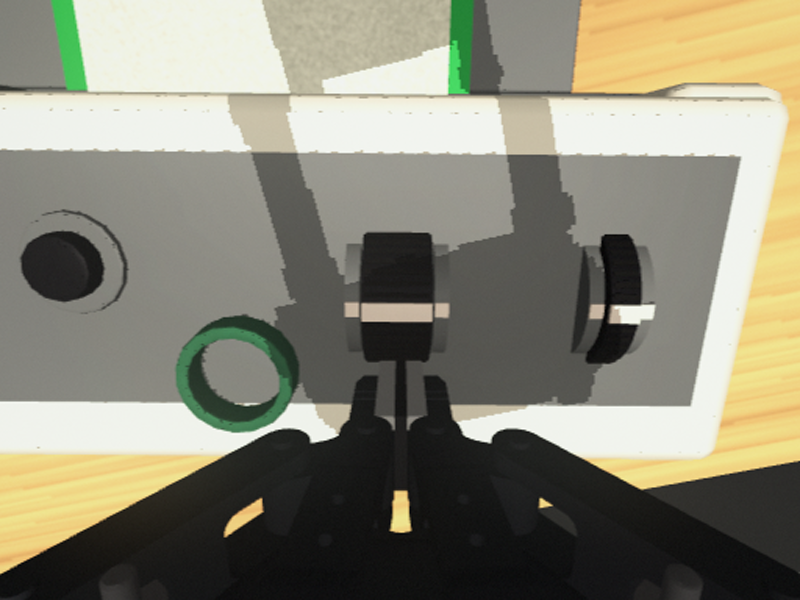

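The bar (397,312) now lies between the two ticks (353,311) and (441,311), clicked in. Load button top ≈(58,267).

```bash
python3 - <<'E'
from h import *
z=np.load("pics/w3.npz");s=dict(tool_pos=z['arr_0'],tcp_rot=z['arr_1']);k=1.5625
R=Ro.from_rotvec(s['tcp_rot']).as_matrix()
for n,u,v,zz in [("press",397,311,.1395),("load",58,267,.139)]:
    X=ray("wrist",(u+.5)/k-.5,(v+.5)/k-.5,zz,s);print(n,X.round(4),"tool mm",((X-s['tool_pos'])@R*1000).round(1))
E
```

```text
press [0.586  0.0565 0.1395] tool mm [ 14.3  -1.4 112.3]
load [ 0.5399 -0.0685  0.139 ] tool mm [  32.1 -133.5  112.9]
```

Call:
{"op": "jog_arm", "data": {"increments": [[[0,-0.9,0,0,0,0,-1],[0,-0.9,0,0,0,0,-1],[0.3,-0.9,0,0,0,0,-1],[0.4,-0.9,0,0,0,0,-1],[0.32,-0.9,0,0,0,0,-1]]]}}

```text
time: 8.58
tool_pos: [0.5389, -0.0706, 0.2507]
tcp_rot: [-0.342, -3.119, -0.0]
wrist_force: [1.1, -0.3, 0.2]
width: -0.003
grip_force: 0.0
```

Call:
{"op": "jog_arm", "data": {"increments": [[[0,0,0,0,0,0,-1],[0,0,0.5,0,0,0,-1],[0,0,0.5,0,0,0,-1],[0,0,0.2,0,0,0,-1],[0,0,0,0,0,0,-1]]]}}

```text
time: 9.0
tool_pos: [0.5392, -0.0695, 0.2136]
tcp_rot: [-0.343, -3.117, -0.001]
wrist_force: [-0.6, -0.9, 0.2]
width: 0.004
grip_force: 0.0
```

Call:
{"op": "jog_arm", "data": {"increments": [[[0,0,0.1,0,0,0,-1],[0,0,0.1,0,0,0,-1],[0,0,0.08,0,0,0,-1],[0,0,0,0,0,0,-1],[0,0,0,0,0,0,-1]]]}}

```text
time: 9.42
tool_pos: [0.5417, -0.0699, 0.2089]
tcp_rot: [0.343, 3.122, 0.001]
wrist_force: [-0.9, 2.1, 3.3]
width: -0.001
grip_force: 1.5
```

Call:
{"op": "jog_arm", "data": {"increments": [[[0,0,0.03,0,0,0,-1],[0,0,0.03,0,0,0,-1],[0,0,0,0,0,0,-1],[0,0,0,0,0,0,-1],[0,0,0,0,0,0,-1]]]}}

```text
time: 9.83
tool_pos: [0.5416, -0.07, 0.2067]
tcp_rot: [0.344, 3.122, 0.001]
wrist_force: [-0.6, 2.7, 4.7]
width: 0.0
grip_force: 2.1
```

Call:
{"op": "jog_arm", "data": {"increments": [[[0,0,0.05,0,0,0,-1],[0,0,0.05,0,0,0,-1],[0,0,0,0,0,0,-1],[0,0,0,0,0,0,-1],[0,0,0,0,0,0,-1]]]}}

```text
time: 10.25
tool_pos: [0.5418, -0.07, 0.2055]
tcp_rot: [0.343, 3.122, 0.001]
wrist_force: [-3.8, 3.7, 13.2]
width: -0.003
grip_force: 7.2
```

It has bottomed: travel has stopped at 13 N. Releasing and retreating.

Call:
{"op": "jog_arm", "data": {"increments": [[[0,0,-0.3,0,0,0,-1],[0,0,-0.5,0,0,0,-1],[0,0,-0.9,0,0,0,-1],[0,0,-0.9,0,0,0,-1],[0,0,-0.9,0,0,0,-1]]]}}

```text
time: 10.67
tool_pos: [0.5406, -0.0707, 0.3082]
tcp_rot: [-0.343, -3.121, 0.002]
wrist_force: [0.8, 0.1, -0.6]
width: -0.002
grip_force: 0.0
```

Call:
{"op": "jog_arm", "data": {"increments": [[[-0.7,0.7,-0.5,0,0,0,-1],[-0.7,0.7,0,0,0,0,-1],[-0.3,0.7,0,0,0,0,-1],[0,0,0,0,0,0,-1],[0,0,0,0,0,0,-1]]]}}

```text
time: 11.08
tool_pos: [0.6049, -0.0195, 0.3222]
tcp_rot: [-0.341, -3.121, 0.002]
wrist_force: [0.5, 0.7, -0.2]
width: -0.0
grip_force: 0.0
```

```bash
python3 - <<'E'
from h import *
s=read_state();p,d=viewer.read_camera("wrist")
print(s['tool_pos'],s['tcp_rot'],s['wrist_force'])
cv2.imwrite("pics/w4.png",cv2.resize(p,(800,600),interpolation=2))
E
```

```text
[ 0.60489998 -0.01954734  0.32219045] [-3.40797862e-01 -3.12126843e+00  1.94589946e-03] [ 0.48529407  0.72128682 -0.17805867]
```

View pics/w4.png

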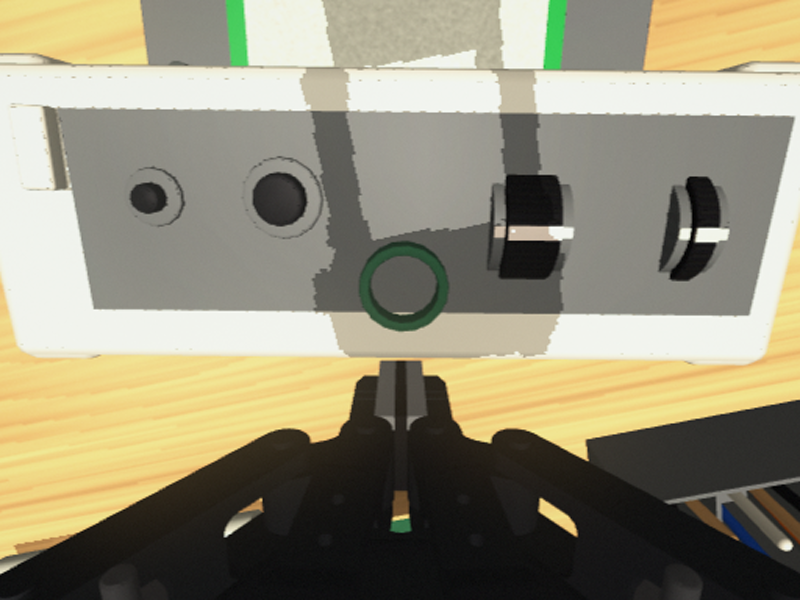

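The pressure bar (533,233) is between its ticks and the speed wheel bar (705,235) is still at its own. The load button (279,199) is back up, and the tape (403,286) is undisturbed. The robot is clear of everything, so I'm handing in.

```bash
python3 -c "
from workcell import bot
print(bot.finish_job())"
```

```text
the job is handed in; nothing more can be done
None
```

I rolled the pressure wheel two clicks so its white bar rests between the ticks. Then I pressed the load button right down and let it come back up, and handed the job in at about 11 s with the arm clear; the last picture showed nothing else disturbed on the machine.

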